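# Restock the covered ink rack

### The arm

A 7-joint arm with a two-finger parallel gripper is mounted at the origin on the work surface. World frame = base frame: x ahead of the robot, y to its left, z up, the work surface at z = 0. Lengths are in mm, angles in rad, forces in N, time in s.
With the tool pointing down it reaches from about 350 to 775 mm from the base axis. Payload 3.1 kg.
Tool frame: the origin (TCP) lies at the centre of the arm's flange, where the gripper is bolted on; the fingertips stand 173 mm ahead of it and the grasp point (between the pads) lies robot.hold_point_z ahead of it (robot.hold_point_z is the distance from the TCP to the grasp point, in mm); z points along the fingers, y is the line along which they close (so a half turn about z gives the same grasp; the last joint's range is limited). The gripper opens to 85 mm and grips with 20 to 120 N. Pads are 22 mm wide; open, the fingers measure 114 mm over their backs; the gripper's body (76 mm by 85 mm) begins 54 mm behind the grasp point. The pads swing forward as they close: fully open they stand 13 mm farther back than shut.
Start: joints at [-1.375, 0.311, 0.014, 1.512, -0.004, 1.319, -0.027], TCP at [129.527, 534.542, 404.704] pointing down, gripper open.
Joint ranges: [-2.7, 2.7], [-0.3, 1.91], [-1.27, 1.3], [0.12, 2.57], [-1.44, 4.58], [0.2, 2.03], [-3.05, 3.05]. Speed limits (rad/s): [2.79, 2.79, 3.14, 3.14, 3.14, 3.14, 3.14].

### API

Orientations are given as a 3x3 rotation matrix whose columns are the frame's x, y, z axes.
In Python, from rig import robot gives the robot as it stands.
- The arm moves only by the tool send_rows, never from a script. Its argument "series" is a list of rows, each a list of 3 entries, a list of its own where there are three numbers: the finger opening in mm, from 0 to 85.4, then the shift along the tool's x, y, z in units of 40 mm (1.0 is 40 mm), then the turn, a rotation vector about the tool's x, y, z in units of 6 degrees (1.0 is 6 degrees). A call has 1 to 10 rows; each row is the pose to reach, as a shift and turn from the pose commanded when the call began, along the tool's axes at that moment; what a row does not reach only later rows make up. A row lasts 1/12 s, in which the tool goes at most 41.7 mm and 7.16 degrees, less where a joint would pass 70% of its speed; a pose out of reach is approached as far as the arm can. A call with a gripper value outside its range is refused whole. The fingers move at their own pace and stop on an object; "grip_force" is the grip in N (left out, the last holds). Time passes only in rows, so rows that repeat a pose let the fingers close. It gives the time, the measured TCP pose, the force, the opening and the grip force at its end, in the units of the state.
- robot.sense(): the state, without advancing time (a new reading comes with each control period).
- robot.snapshot(name): name is "side" or "top" or "wrist"; returns a dict with "frame" (384x512x3 uint8, red, green, blue), "vertical_fov" (degrees; the focal length in pixels is half the picture's height over the tangent of half this angle, whatever the lens; pixels are square), "cx", "cy" (the principal point, pixels), "xyz" and "orientation" of the camera in the world. Camera axes: x right, y down, z forward; pixel columns grow to the right and rows downward; lengths in mm; the calibration is good to about 2 mm. A picture is of the moment at which its call begins. There is no depth.
- robot.job_done(): hands the job in; it is judged then, once.
The state is a dict: "clock": time; "qpos": joint angles; "qvel": joint speeds; "effort": joint torques, N m; "tcp_pos": TCP position; "ee_rot": TCP orientation; "force": force on the tool from outside, world axes, zero at the start; "torque": the same for the moment, N m; "finger_gap": opening from 0.0 (shut) to 1.0 (fully open); "finger_force": force on a finger pad.
Only numpy, scipy, OpenCV 4.12 (cv2) and the standard library are available. Lean on these libraries where they do the work, as an engineer would, in place of code of your own. Each camera call takes 0.05 s, during which the arm holds its last target. There are 200 camera calls.

### The job

Restock the covered ink rack before the session: press its snap button flush and draw the rail out from under the splash hood until the button springs out in the next hole. Put the empty off-white bottle from the rack into the orange tub and stand every ink bottle from the work mat upright in a free bay, one to a bay, in any order, leaving the green one in the rack. Then press the button again and slide the loaded rail back home until the button springs out in its first hole, all bottles still upright in their bays; do not disturb the ointment jars or the pen machine.

Things in the scene. Friction and masses are not known exactly. Their poses are not given: they have to be found in the camera images.
- rack: Covered ink-bottle rack, fixed to the counter: stainless T-shaped base plate, 8 mm thick (x = -65 to 40 mm, 120 mm wide; to 295 mm, 320 mm wide), a clear splash hood over its far end, a telescoping square tube lying level along its middle. Origin on the counter straight below the snap button; +x runs along the tube towards the hood, +y is the side on which the button sticks out, z up.
- hood_front (a point): Middle of the top front edge of the rack's clear splash hood (rack x = 162, z = 162 mm). The hood is 320 mm wide (rack y = -160 to 160 mm), 132 mm deep (x = 162 to 294 mm) and open only towards the rack's -x. The carrier is under it when the rail is home, so bottles can be put in only with the rail out.
- rail (a joint): How far the rail (sleeve and bottle carrier in one) is drawn out along the rack's -x, in m. The sleeve has two holes 110 mm apart. 0.000 = home (the start): carrier under the hood, button standing in the front hole. 0.110 = out: carrier in front of the hood, button standing in the rear hole. In a hole it is locked, with about 1 mm of play. Stops at -0.003 and 0.114. Sliding takes about 3 N.
- sleeve_end (a point): Free front end of the rail's sleeve, on its axis. The sleeve is a steel tube 25 mm square, level, axis 50 mm above the counter, sides at rack y = +-12.5 mm, 283 mm long from here towards the hood; at home this end is at rack x = -48 mm, and it moves with the rail. A fixed 18 mm inner tube runs inside it. Its holes, 14 mm square, are in the +y side, 48 and 158 mm from this end.
- snap (a joint): How far the brass spring snap button is pressed in, in m. 0 = sprung out, 5.5 mm proud of the sleeve, rail locked. 0.0055 = flush with the sleeve's face, which is enough: the sleeve then rides over its dome when moved along. About 0.008 = hidden in the sleeve between the holes; it springs out by itself when a hole comes over it. Spring 3 to 7 N.
- snap_tip (a point): Tip of the snap button: 12 mm round, domed, pointing along the rack's +y, 18 mm from the tube's axis when out, 50 mm above the counter; it does not travel with the rail. Squeezing the sleeve from both sides (along the rack's y) with one finger over the button presses it flush and holds the sleeve at once; the sleeve can then be slid either way.
- bay1 (a point): Centre of the floor of bay 1 of the bottle carrier, at rack y = 110 mm; it travels with the rail (rack x = 195 mm at home, 85 mm out; axes as the rack's). A square bay 56 x 56 mm inside, floor 20 mm above the counter, its open frame reaching 30 mm above that floor. The carrier is 72 mm deep (x) and 292 mm wide.
- bay2 (a point): Centre of the floor of bay 2 of the bottle carrier, at rack y = 46 mm; it travels with the rail (rack x = 195 mm at home, 85 mm out; axes as the rack's). A square bay 56 x 56 mm inside, floor 20 mm above the counter, its open frame reaching 30 mm above that floor. The carrier is 72 mm deep (x) and 292 mm wide.
- bay3 (a point): Centre of the floor of bay 3 of the bottle carrier, at rack y = -46 mm; it travels with the rail (rack x = 195 mm at home, 85 mm out; axes as the rack's). A square bay 56 x 56 mm inside, floor 20 mm above the counter, its open frame reaching 30 mm above that floor. The carrier is 72 mm deep (x) and 292 mm wide.
- bay4 (a point): Centre of the floor of bay 4 of the bottle carrier, at rack y = -110 mm; it travels with the rail (rack x = 195 mm at home, 85 mm out; axes as the rack's). A square bay 56 x 56 mm inside, floor 20 mm above the counter, its open frame reaching 30 mm above that floor. The carrier is 72 mm deep (x) and 292 mm wide.
- black_c (a point): The black ink bottle: upright cylinder 50 mm in diameter to 70 mm high, then a narrow nozzle cap (28 mm) up to 100 mm; part-used, about 0.1 kg, low centre of mass. This point is on its axis, half-way up (50 mm above its underside); z is its own up axis. May be absent.
- red_c (a point): The red ink bottle: upright cylinder 50 mm in diameter to 70 mm high, then a narrow nozzle cap (28 mm) up to 100 mm; part-used, about 0.1 kg, low centre of mass. This point is on its axis, half-way up (50 mm above its underside); z is its own up axis. May be absent.
- blue_c (a point): The blue ink bottle: upright cylinder 50 mm in diameter to 70 mm high, then a narrow nozzle cap (28 mm) up to 100 mm; part-used, about 0.1 kg, low centre of mass. This point is on its axis, half-way up (50 mm above its underside); z is its own up axis. May be absent.
- yellow_c (a point): The yellow ink bottle: upright cylinder 50 mm in diameter to 70 mm high, then a narrow nozzle cap (28 mm) up to 100 mm; part-used, about 0.1 kg, low centre of mass. This point is on its axis, half-way up (50 mm above its underside); z is its own up axis. May be absent.
- green_c (a point): The green ink bottle, the same size and shape as the ink bottles (50 mm wide to 70 mm, nozzle cap to 100 mm high); this point is on its axis, half-way up (50 mm above its underside). It already stands in a bay under the hood at the start, and stays in the rack.
- empty_c (a point): The empty bottle, off-white with a grey cap and no label, the same size and shape as the ink bottles (50 mm wide to 70 mm, nozzle cap to 100 mm high); this point is on its axis, half-way up (50 mm above its underside); about 0.04 kg. It stands in another bay under the hood at the start, and is to be thrown out.
- tub_in (a point): Centre of the inner floor (4 mm above the counter) of the orange waste tub for empties, fixed, an open box 130 x 130 mm outside, 80 mm high, walls 4 mm; axes along its sides.
- mat: Flat silicone work mat, blue-green, fixed, 220 x 220 mm, 3 mm thick, on which the bottles stand at the start. Origin under its centre.
- jar_a_c (a point): Bystander: cream ointment jar with a white lid, 62 mm in diameter, 56 mm high; this point is half-way up. Leave it alone.
- jar_b_c (a point): Bystander: white ointment jar with a white lid, 62 mm in diameter, 56 mm high; this point is half-way up. Leave it alone.
- jar_c_c (a point): Bystander: yellowish ointment jar with a white lid, 62 mm in diameter, 56 mm high; this point is half-way up. Leave it alone.
- pen_c (a point): Bystander: tattoo pen machine lying on the counter, about 150 mm long, 30 mm thick; this point is its middle. Leave it alone.
Not all that is in view belongs to the job. Of the things that look like the part that bears blue_c, take the one that is farthest from the robot's base at the start.

How it is judged:
By the outcome, as a careful person would: the job done as asked, in the order asked, and still so for the second after the job is handed in, with the robot touching nothing.
Of ink_black, ink_red, ink_blue, ink_yellow only 2 to 3 are there at a start; the rules pass over those that are not, and their reading is None.
At some moment in a run one of ink_black, ink_red, ink_blue, ink_yellow may be knocked a few centimetres aside while the robot is not near it.
It also fails if it takes over 210 s, if anything falls off the work surface, if the arm or the gripper's body presses on something with over 40 N, if the wrist force passes 120 N, or if a joint passes its speed limit or range.

## Working session

There is one attempt and no reset: what is moved stays moved. The work goes in short steps, Python scripts to look and compute and a tool call to move; the robot and the scene stay as the last step left them, time stands still between calls to the robot, and variables do not carry over. Pictures are saved under pics/ and viewed, at most 14 in all, crops included, and the job is handed in when it is done.

Besides the shell and the picture viewer there is one more tool, called after "Request:" as name(argument=value, ...), one argument or row to a line, values as JSON. send_rows: Moves the arm, as the interface text tells. Its arguments: {"type":"object","properties":{"series":{"type":"array"},"grip_force":{"type":"number"}},"required":["series"]}

```bash
ls; mkdir -p pics
python3 - <<'E'
from rig import robot
import cv2,numpy as np
s=robot.sense()
print(s['tcp_pos'],np.round(s['ee_rot'],3).tolist(),robot.hold_point_z,s['clock'])
for n in ['top','side']:
    d=robot.snapshot(n)
    cv2.imwrite(f'pics/{n}0.png',cv2.resize(d['frame'][:,:,::-1],(800,600),interpolation=cv2.INTER_CUBIC))
    print(n,d['vertical_fov'],d['cx'],d['cy'],d['xyz'],np.round(d['orientation'],3).tolist())
E
```

```text
pics
[129.4646567  534.21623001 403.5911009 ] [[-0.972, 0.236, -0.0], [0.236, 0.972, -0.002], [-0.0, -0.002, -1.0]] 154.70000000000002 0.0
top 54.176157991685926 253.43140499017557 188.2039512532334 [ 295.96337341   52.24969629 1400.87440915] [[0.006, -0.983, 0.186], [-1.0, -0.009, -0.017], [0.018, -0.185, -0.982]]
side 53.62241679096452 251.69720735148314 185.75778065859234 [ 114.1936567  -906.13691616  737.50621265] [[0.91, -0.22, 0.352], [-0.415, -0.45, 0.791], [-0.016, -0.866, -0.5]]
```

View pics/top0.png

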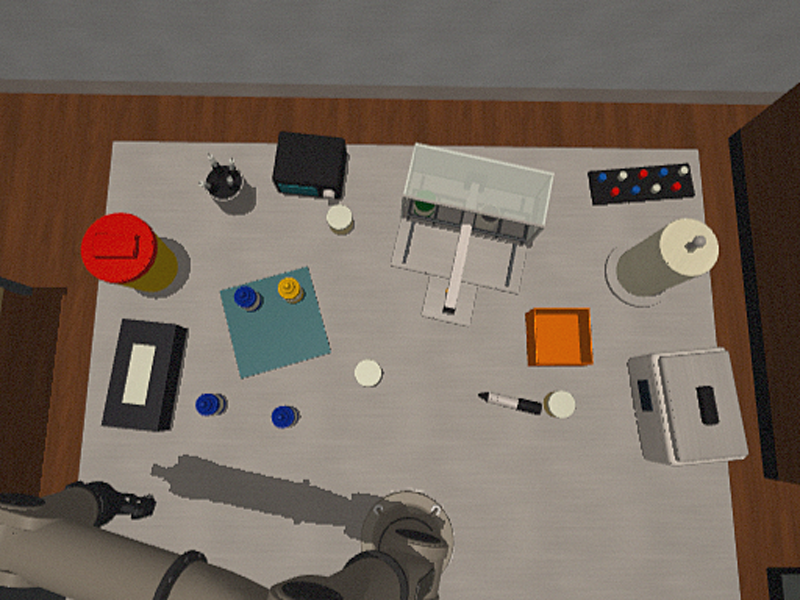

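View pics/side0.png

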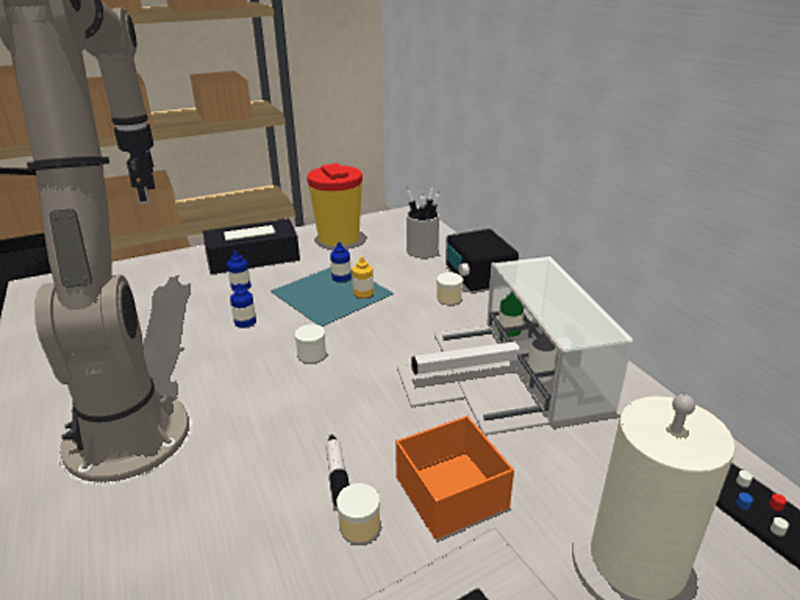

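Top view: the mat holds blue (245,297) and yellow (289,290), and two decoy blues stand off the mat at (208,404) and (284,416). Green is at (424,203) and the empty at (490,215), both under the hood. The tub is at (560,337), and the sleeve end is near (449,310). The side view agrees.

```bash
cat > h.py <<'E'
from rig import robot
import cv2,numpy as np
from scipy.optimize import least_squares
def cam(d):
    f=d['frame'].shape[0]/2/np.tan(np.radians(d['vertical_fov'])/2)
    return f,np.array(d['xyz']),np.array(d['orientation'])
def proj(d,P):
    f,c,R=cam(d); q=(np.atleast_2d(P)-c)@R
    return np.c_[f*q[:,0]/q[:,2]+d['cx'],f*q[:,1]/q[:,2]+d['cy']]
def ray(d,uv,z):
    f,c,R=cam(d); v=R@np.array([(uv[0]-d['cx'])/f,(uv[1]-d['cy'])/f,1]); return c+v*(z-c[2])/v[2]
def rackP(p,pts):
    X,Y,t=p; pts=np.atleast_2d(np.array(pts,float)); c,s=np.cos(t),np.sin(t)
    return np.c_[X+c*pts[:,0]-s*pts[:,1],Y+s*pts[:,0]+c*pts[:,1],pts[:,2]]
def rel(target,yaw=None):
    """grasp-point target(world) -> shift in tool axes (units 40mm) and turn about tool z (units 6deg); yaw=world angle of tool y axis minus 90deg"""
    s=robot.sense(); R=np.array(s['ee_rot']); g=np.array(s['tcp_pos'])+R[:,2]*robot.hold_point_z
    sh=R.T@(np.array(target)-g)/40
    a=None
    if yaw is not None:
        cur=np.arctan2(-R[0,1],R[1,1]); dd=(yaw-cur+np.pi/2)%np.pi-np.pi/2; a=round(-np.degrees(dd)/6,2)
    print('grasp',np.round(g,1),'shift',np.round(sh,3),'turn z',a)
def crop(d,box,name,k):
    x0,y0,x1,y1=box; cv2.imwrite(f'pics/{name}.png',cv2.resize(d['frame'][y0:y1,x0:x1,::-1],None,fx=k,fy=k,interpolation=cv2.INTER_CUBIC))
E
python3 - <<'E'
from h import *
T=robot.snapshot('top');S=robot.snapshot('side')
k=1.5625
obj=[[-65,60,8],[-65,-60,8],[40,160,8],[40,-160,8]]
tp=np.array([[422,314],[469,325],[391,266],[521,294]])/k
sp=np.array([[398,370],[411,405],[434,336],[480,432]])/k
f=lambda p:np.r_[(proj(T,rackP(p,obj))-tp).ravel(),(proj(S,rackP(p,obj))-sp).ravel()*.5]
r=least_squares(f,[500,0,-.2],loss='soft_l1');p=r.x
print('rack',p,np.degrees(p[2]));print(np.round(r.fun,1))
for n,q in dict(hoodfront=[162,0,162],sleeve=[-48,0,50],button=[0,18,50],b1=[195,110,70],b2=[195,46,70],b3=[195,-46,70],b4=[195,-110,70]).items():
    P=rackP(p,[q]);print(n,np.round(P[0]),np.round(proj(T,P)[0]*k),np.round(proj(S,P)[0]*k))
tub=[ray(T,np.array(u)/k,80) for u in [(526,309),(592,308),(593,366),(527,366)]]
print('tub',np.round(tub),np.mean(tub,0))
hsv=cv2.cvtColor(T['frame'],cv2.COLOR_RGB2HSV)
for n,lo,hi in [('blue',(110,150,60),(130,255,255)),('yellow',(15,150,100),(30,255,255)),('green',(45,100,30),(75,255,255)),('red',(0,180,100),(5,255,255))]:
    m=cv2.inRange(hsv,lo,hi);c,l,st,ce=cv2.connectedComponentsWithStats(m)
    for i in range(1,c):
        if st[i,4]>25: print(n,st[i].tolist(),np.round(ce[i]*k),np.round(ray(T,ce[i],75)))
for n,u in [('jarA',(368,373)),('jarB',(340,217)),('jarC',(560,404))]: print(n,np.round(ray(T,np.array(u)/k,56)))
E
```

```text
rack [ 5.58231050e+02 -1.06786454e+02 -2.20888488e-01] -12.655978087237644
[-0.1  0.7  1.   0.9  0.1 -1.  -0.9 -0.1 -0.3 -1.2 -0.  -0.   0.2 -1.2
  1.1  0.5]
hoodfront [ 716. -142.  162.] [475. 212.] [522. 302.]
sleeve [511. -96.  50.] [450. 311.] [412. 366.]
button [562. -89.  50.] [446. 290.] [434. 357.]
b1 [773. -42.  70.] [427. 201.] [513. 311.]
b2 [ 759. -105.   70.] [453. 207.] [525. 328.]
b3 [ 738. -194.   70.] [491. 216.] [544. 354.]
b4 [ 724. -257.   70.] [517. 222.] [559. 375.]
tub [[ 513. -268.   80.]
 [ 517. -421.   80.]
 [ 385. -416.   80.]
 [ 383. -266.   80.]] [ 449.58859614 -342.73863519   80.        ]
blue [150, 183, 14, 14, 143] [244. 296.] [538. 376.  75.]
blue [125, 252, 15, 14, 154] [206. 404.] [296. 447.  75.]
blue [174, 260, 14, 14, 154] [282. 416.] [270. 279.  75.]
yellow [92, 176, 12, 11, 36] [151. 285.] [563. 591.  75.]
yellow [178, 178, 14, 13, 147] [288. 287.] [560. 277.  75.]
green [266, 129, 12, 6, 52] [424. 205.] [761. -35.  75.]
red [52, 136, 47, 45, 1476] [117. 247.] [651. 677.  75.]
jarA [367.  92.  56.]
jarB [736. 164.  56.]
jarC [ 300. -344.   56.]
```

Run:
```python
from h import *
p=[558.2,-106.8,-.2209]
rel(rackP(p,[[0,0,160]])[0],p[2])
```

```text
grasp [129.4 534.1 249.3] shift [-14.19  -13.046   2.253] turn z -0.16
```

Request:
send_rows(
  series=[
    [85,[-1.4,-1.3,0],[0,0,0]],
    [85,[-2.1,-2,0],[0,0,0]],
    [85,[-2.8,-2.6,0],[0,0,0]],
    [85,[-3.5,-3.3,0],[0,0,0]],
    [85,[-4.2,-3.9,0],[0,0,0]],
    [85,[-4.9,-4.5,0],[0,0,0]],
    [85,[-5.6,-5.2,0],[0,0,0]],
    [85,[-6.3,-5.8,0],[0,0,0]],
    [85,[-7,-6.5,0],[0,0,0]],
    [85,[-7,-6.5,0],[0,0,0]],
  ],
)

```text
clock: 1.03
tcp_pos: [344.0, 208.8, 405.0]
ee_rot: [[-0.969, 0.248, 0.003], [0.248, 0.969, -0.003], [-0.003, -0.002, -1.0]]
force: [0.1, 0.1, -0.7]
finger_gap: 0.997
finger_force: 0.0
```

Request:
send_rows(
  series=[
    [85,[-0.7,-0.6,0.2],[0,0,-0.1]],
    [85,[-1.4,-1.3,0.4],[0,0,-0.16]],
    [85,[-2.1,-2,0.7],[0,0,-0.16]],
    [85,[-2.9,-2.6,0.9],[0,0,-0.16]],
    [85,[-3.6,-3.3,1.2],[0,0,-0.16]],
    [85,[-4.3,-4,1.4],[0,0,-0.16]],
    [85,[-5,-4.6,1.6],[0,0,-0.16]],
    [85,[-5.8,-5.3,1.8],[0,0,-0.16]],
    [85,[-6.5,-6,2],[0,0,-0.16]],
    [85,[-7.2,-6.55,2.25],[0,0,-0.16]],
  ],
)

```text
clock: 1.87
tcp_pos: [559.4, -109.3, 314.4]
ee_rot: [[-0.975, 0.221, 0.0], [0.221, 0.975, -0.001], [-0.001, -0.001, -1.0]]
force: [1.5, -0.5, 1.0]
finger_gap: 0.994
finger_force: 0.0
```

Run:
```python
from h import *
p=[558.2,-106.8,-.2209]
print(robot.sense()['force'],robot.sense()['qpos'])
rel(rackP(p,[[0,0,160]])[0],p[2])
d=robot.snapshot('wrist');crop(d,(0,0,512,384),'w1',1.5)
for n,q in dict(sleeve_l=[-48,12.5,62.5],sleeve_r=[-48,-12.5,62.5],button=[0,18,50],pl1=[-65,60,8],pl2=[-65,-60,8],w1=[40,160,8],w2=[40,-160,8]).items():
    print(n,proj(d,rackP(p,[q]))[0]*1.5)
```

```text
[ 1.51992429 -0.51355799  1.00788201] [-0.27344776  0.46285619  0.61057281  1.61061001 -0.28222022  1.15721303
  1.75009876]
grasp [ 559.4 -109.5  159.7] shift [ 0.044  0.059 -0.008] turn z -0.02
sleeve_l [407.03174565 205.34704776]
sleeve_r [357.9379613  205.40039073]
button [413.81817078 289.71848413]
pl1 [478.329943   170.73793287]
pl2 [285.06162104 170.97986295]
w1 [614.76134401 329.57422179]
w2 [148.57310482 329.80332768]
```

View pics/w1.png

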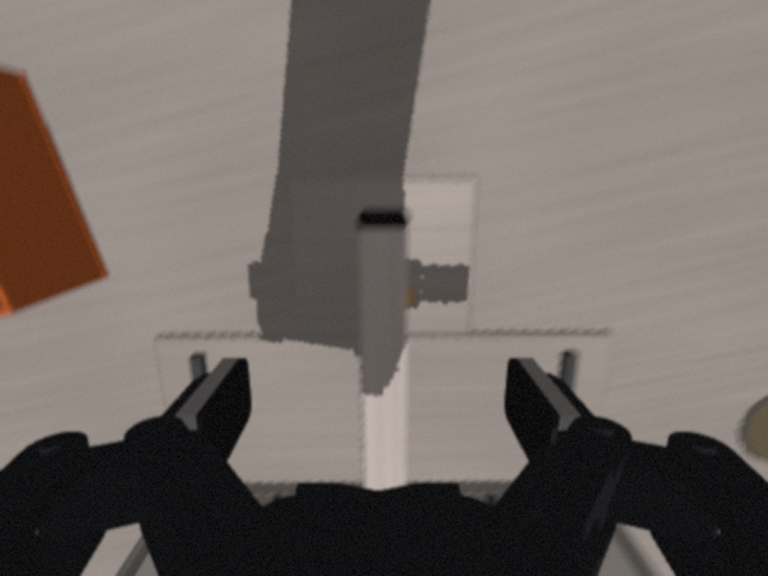

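Wrist view: the sleeve end is at (384,212) and the button at (411,297), about 3 mm further along rack +x than predicted. I'll correct for that, descend and squeeze.

Request:
send_rows(
  series=[
    [85,[-0.03,0.06,0.6],[0,0,0]],
    [85,[-0.03,0.06,1.2],[0,0,0]],
    [85,[-0.03,0.06,1.8],[0,0,0]],
    [85,[-0.03,0.06,2.3],[0,0,0]],
    [85,[-0.03,0.06,2.6],[0,0,0]],
    [85,[-0.03,0.06,2.74],[0,0,0]],
    [60,[-0.03,0.06,2.74],[0,0,0]],
    [45,[-0.03,0.06,2.74],[0,0,0]],
    [35,[-0.03,0.06,2.74],[0,0,0]],
  ],
  grip_force=40,
)

```text
clock: 2.67
tcp_pos: [561.1, -104.7, 206.6]
ee_rot: [[-0.976, 0.219, 0.003], [0.219, 0.976, -0.0], [-0.003, 0.0, -1.0]]
force: [-0.6, -0.4, 0.4]
finger_gap: 0.603
finger_force: 0.0
```

Request:
send_rows(
  series=[
    [28,[0,0,0],[0,0,0]],
    [22,[0,0,0],[0,0,0]],
    [18,[0,0,0],[0,0,0]],
    [18,[0,0,0],[0,0,0]],
    [18,[0,0,0],[0,0,0]],
    [18,[0,0,0],[0,0,0]],
  ],
)

```text
clock: 3.17
tcp_pos: [561.1, -104.7, 206.8]
ee_rot: [[-0.976, 0.218, 0.003], [0.218, 0.976, -0.001], [-0.003, 0.0, -1.0]]
force: [-0.6, 0.1, 6.1]
finger_gap: 0.289
finger_force: 41.7
```

Request:
send_rows(
  series=[
    [18,[0.2,0,0],[0,0,0]],
    [18,[0.5,0,0],[0,0,0]],
    [18,[0.8,0,0],[0,0,0]],
    [18,[1.1,0,0],[0,0,0]],
    [18,[1.4,0,0],[0,0,0]],
    [18,[1.7,0,0],[0,0,0]],
    [18,[2,0,0],[0,0,0]],
    [18,[2.2,0,0],[0,0,0]],
    [18,[2.4,0,0],[0,0,0]],
    [18,[2.5,0,0],[0,0,0]],
  ],
)

```text
clock: 4.0
tcp_pos: [465.3, -83.7, 206.8]
ee_rot: [[-0.976, 0.219, 0.011], [0.219, 0.976, -0.004], [-0.011, -0.001, -1.0]]
force: [6.6, -3.5, -2.3]
finger_gap: 0.284
finger_force: 43.6
```

Request:
send_rows(
  series=[
    [18,[0.06,0,0],[0,0,0]],
    [18,[0.12,0,0],[0,0,0]],
    [18,[0.18,0,0],[0,0,0]],
    [18,[0.22,0,0],[0,0,0]],
    [18,[0.25,0,0],[0,0,0]],
    [18,[0.25,0,0],[0,0,0]],
    [18,[0.25,0,0],[0,0,0]],
  ],
)

```text
clock: 4.58
tcp_pos: [454.2, -81.4, 206.8]
ee_rot: [[-0.976, 0.219, 0.005], [0.219, 0.976, -0.002], [-0.005, -0.001, -1.0]]
force: [1.0, -1.3, 8.4]
finger_gap: 0.286
finger_force: 44.9
```

Run:
```python
from h import *
d=robot.snapshot('side');crop(d,(220,120,420,270),'s1',4)
```

Request:
send_rows(
  series=[
    [18,[0.03,0,0],[0,0,0]],
    [18,[0.06,0,0],[0,0,0]],
    [18,[0.06,0,0],[0,0,0]],
    [18,[0.06,0,0],[0,0,0]],
  ],
)

```text
clock: 4.97
tcp_pos: [452.2, -80.9, 206.8]
ee_rot: [[-0.976, 0.219, 0.006], [0.219, 0.976, -0.002], [-0.006, -0.001, -1.0]]
force: [2.0, -1.9, 5.7]
finger_gap: 0.282
finger_force: 44.7
```

View pics/s1.png

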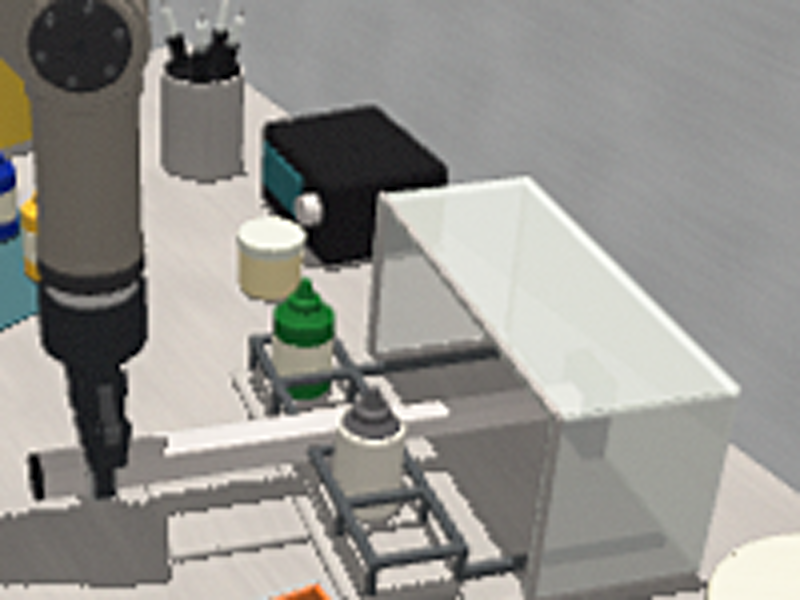

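The rail is out with green in bay 1 and the empty in bay 3. Next I'll test the lock by pushing back a little.

Request:
send_rows(
  series=[
    [18,[-0.06,0,0],[0,0,0]],
    [18,[-0.12,0,0],[0,0,0]],
    [18,[-0.18,0,0],[0,0,0]],
    [18,[-0.18,0,0],[0,0,0]],
  ],
)

```text
clock: 5.3
tcp_pos: [456.2, -82.1, 206.7]
ee_rot: [[-0.976, 0.219, -0.005], [0.219, 0.976, 0.002], [0.005, 0.001, -1.0]]
force: [-8.6, 0.4, 20.3]
finger_gap: 0.286
finger_force: 46.6
```

Resisted, so the rail is locked. Releasing and rising.

Request:
send_rows(
  series=[
    [18,[0.06,0,0],[0,0,0]],
    [18,[0.11,0,0],[0,0,0]],
    [40,[0.11,0,0],[0,0,0]],
    [60,[0.11,0,0],[0,0,0]],
    [80,[0.11,0,0],[0,0,0]],
    [80,[0.11,0,0],[0,0,0]],
    [80,[0.11,0,-0.7],[0,0,0]],
    [80,[0.11,0,-1.7],[0,0,0]],
    [80,[0.11,0,-2.7],[0,0,0]],
    [80,[0.11,0,-2.7],[0,0,0]],
  ],
)

```text
clock: 6.13
tcp_pos: [456.3, -81.7, 319.7]
ee_rot: [[-0.976, 0.219, 0.014], [0.219, 0.976, -0.001], [-0.013, 0.002, -1.0]]
force: [0.5, 0.2, -0.0]
finger_gap: 0.935
finger_force: 0.0
```

Run:
```python
from h import *
d=robot.snapshot('top');crop(d,(200,80,400,230),'t1',4)
s=robot.sense();print(s['force'],s['tcp_pos'])
p=[561,-107.5,-.2209]
for n,q in dict(button=[0,18,50],buttonin=[0,12.5,50],s0=[-158,0,62.5],s1=[-158,12.5,62.5],b1=[85,110,120],b3=[85,-46,120],b4=[85,-110,20]).items():
    P=rackP(p,[q]);print(n,np.round(P[0],1),np.round((proj(d,P)[0]-[200,80])*4))
rel(rackP(p,[[85,-46,200]])[0],p[2]+np.pi/2)
```

```text
[ 0.39457514 -0.77223301 -0.4901678 ] [455.18664841 -81.02655987 316.83443475]
button [564.9 -89.9  50. ] [343. 419.]
buttonin [563.7 -95.3  50. ] [349. 420.]
s0 [406.8 -72.9  62.5] [327. 590.]
s1 [409.6 -60.7  62.5] [314. 587.]
b1 [668.  -18.8 120. ] [270. 289.]
b3 [ 633.9 -171.   120. ] [442. 328.]
b4 [ 619.8 -233.5   20. ] [491. 370.]
grasp [456.6 -81.  162.1] shift [-4.825 -1.223 -0.907] turn z -15.0
```

View pics/t1.png

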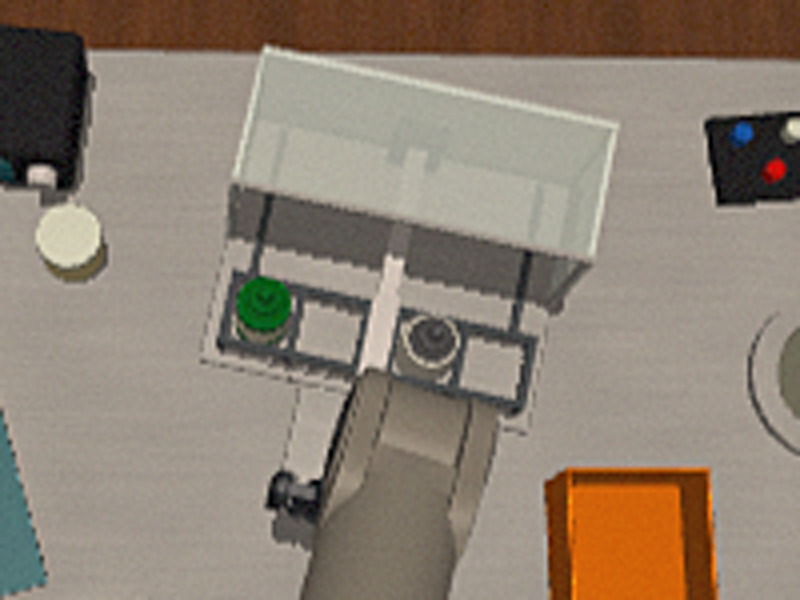

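Top view: green's cap is at (265,292) and the empty's cap at (434,330), both standing. The tub rim centre is near column 640. I'm moving over the empty while turning +90° about tool z, so the fingers close along rack x.

Request:
send_rows(
  series=[
    [80,[-0.5,-0.1,-0.2],[0,0,1.1]],
    [80,[-1,-0.2,-0.45],[0,0,2.2]],
    [80,[-1.5,-0.3,-0.45],[0,0,3.3]],
    [80,[-2,-0.4,-0.45],[0,0,4.4]],
    [80,[-2.6,-0.6,-0.45],[0,0,5.5]],
    [80,[-3.2,-0.7,-0.45],[0,0,6.6]],
    [80,[-3.8,-0.9,-0.45],[0,0,7.7]],
    [80,[-4.4,-1,-0.45],[0,0,8.8]],
    [80,[-4.77,-1.11,-0.45],[0,0,9.9]],
    [80,[-4.77,-1.11,-0.45],[0,0,10]],
  ],
)

```text
clock: 7.02
tcp_pos: [631.3, -166.5, 328.1]
ee_rot: [[-0.295, 0.956, -0.003], [0.956, 0.295, -0.002], [-0.001, -0.003, -1.0]]
force: [-0.9, -0.0, -0.7]
finger_gap: 0.942
finger_force: 0.0
```

Request:
send_rows(
  series=[
    [80,[0,0,0],[0,0,1]],
    [80,[0,0,0],[0,0,2]],
    [80,[0,0,0],[0,0,3]],
    [80,[0,0,0],[0,0,4]],
    [80,[0,0,0],[0,0,5]],
    [80,[0,0,0],[0,0,5]],
    [80,[0,0,0],[0,0,5]],
  ],
)

```text
clock: 7.6
tcp_pos: [629.1, -165.1, 329.9]
ee_rot: [[0.216, 0.976, -0.002], [0.976, -0.216, 0.001], [0.001, -0.003, -1.0]]
force: [-0.7, -0.2, 0.7]
finger_gap: 0.937
finger_force: 0.0
```

Run:
```python
from h import *
d=robot.snapshot('wrist');crop(d,(0,0,512,384),'w2',1.5)
s=robot.sense();print(s['qpos'],np.array(s['ee_rot']).round(3).tolist())
p=[560.5,-104.7,-.2209]
rel(rackP(p,[[85,-46,75]])[0],p[2]+np.pi/2)
for n,q in dict(cap3=[85,-46,120],sh3=[85,-46,90],b4=[85,-110,50],b2=[85,46,50]).items(): print(n,proj(d,rackP(p,[q]))[0]*1.5)
t=robot.snapshot('top');print('tub',ray(t,[360,197],80),'empty',ray(t,[308.5,162.5],120),'green',ray(t,[266.25,153],120))
```

```text
[-0.30077315  0.71366552  0.93785117  1.34367093 -0.56961311  1.36429961
  0.4136512 ] [[0.216, 0.976, -0.002], [0.976, -0.216, 0.001], [0.001, -0.002, -1.0]]
grasp [ 629.  -165.   175.5] shift [-0.056  0.128  2.513] turn z 0.03
cap3 [386.11886574 332.85784359]
sh3 [385.0843883  311.83278983]
b4 [383.26931913 386.65300624]
b2 [385.4060058  129.34538366]
tub [ 516.84915034 -352.68105891   80.        ] empty [ 631.91948468 -163.54156253  120.        ] green [664.98692497 -14.38206184 120.        ]
```

View pics/w2.png

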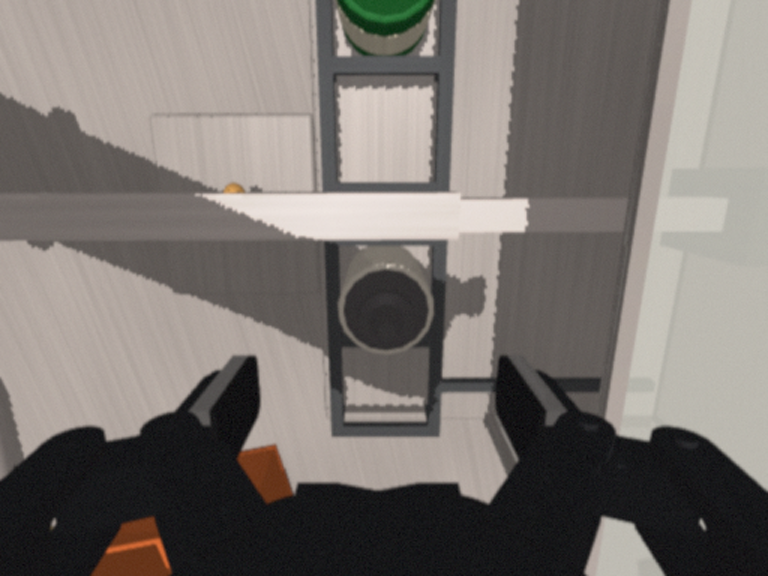

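Wrist view: the empty's shoulder is centred at (386,307), with clear room on both sides. The brass button stands out at (233,188), so the rail is locked. Descending to grip.

Request:
send_rows(
  series=[
    [80,[0,0.13,0.5],[0,0,0]],
    [80,[0,0.13,1],[0,0,0]],
    [80,[0,0.13,1.5],[0,0,0]],
    [80,[0,0.13,2],[0,0,0]],
    [80,[0,0.13,2.3],[0,0,0]],
    [80,[0,0.13,2.5],[0,0,0]],
    [80,[0,0.13,2.5],[0,0,0]],
    [60,[0,0.13,2.5],[0,0,0]],
    [45,[0,0.13,2.5],[0,0,0]],
    [40,[0,0.13,2.5],[0,0,0]],
  ],
  grip_force=25,
)

```text
clock: 8.53
tcp_pos: [635.4, -167.2, 232.9]
ee_rot: [[0.219, 0.976, 0.003], [0.976, -0.219, -0.001], [-0.0, 0.003, -1.0]]
force: [-0.4, 0.1, 0.0]
finger_gap: 0.577
finger_force: 25.9
```

Request:
send_rows(
  series=[
    [40,[0,0,0],[0,0,0]],
    [40,[0,0,0],[0,0,0]],
    [40,[0,0,0],[0,0,0]],
    [40,[0,0,0],[0,0,0]],
    [40,[0,0,-0.2],[0,0,0]],
    [40,[0,0,-0.5],[0,0,0]],
    [40,[0,0,-1],[0,0,0]],
    [40,[0,0,-1.6],[0,0,0]],
    [40,[0,0,-2.2],[0,0,0]],
    [40,[0,0,-2.8],[0,0,0]],
  ],
)

```text
clock: 9.37
tcp_pos: [634.6, -166.7, 344.8]
ee_rot: [[0.219, 0.976, -0.0], [0.976, -0.219, -0.0], [-0.0, -0.0, -1.0]]
force: [1.3, -0.3, -1.0]
finger_gap: 0.575
finger_force: 26.0
```

Run:
```python
from h import *
t=robot.snapshot('top')
print(robot.sense()['force'],robot.sense()['finger_gap'],robot.sense()['qpos'])
rel([450,-350,130])
k=1.5625
for q in [(385,-285,80),(515,-285,80),(385,-415,80),(515,-415,80)]: print(proj(t,q)[0]*k)
crop(t,(300,170,420,260),'t2',6)
```

```text
[ 1.10414806 -0.57360539  3.34217532] 0.5788137323971516 [-0.29169932  0.70852555  0.94526118  1.29723946 -0.56642338  1.39903463
  0.4004809 ]
grasp [ 637.2 -168.3  196.1] shift [-5.454 -3.587  1.625] turn z None
[535.31748883 365.37579054]
[533.14913516 308.35070912]
[592.7475252  365.78443865]
[589.55388093 308.84503682]
```

View pics/t2.png

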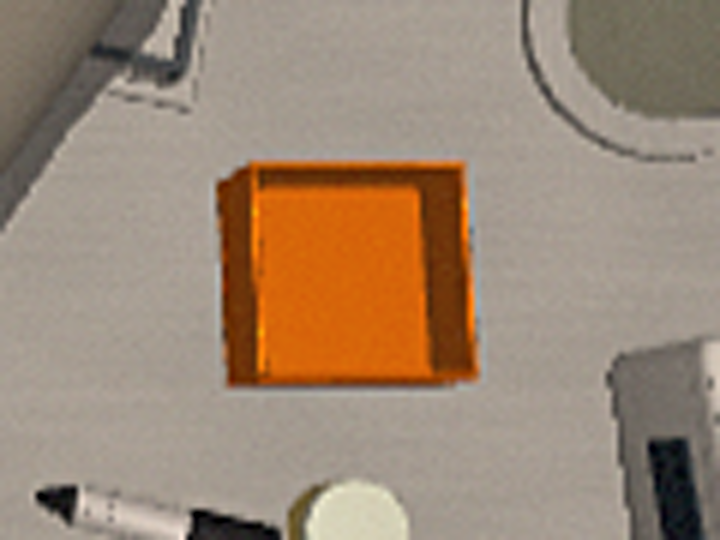

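Tub rim corners match the prediction with centre (450,-350). Carrying the empty over and lowering it in.

Request:
send_rows(
  series=[
    [40,[-0.5,-0.3,0],[0,0,0]],
    [40,[-1.2,-0.8,0],[0,0,0]],
    [40,[-2,-1.3,0],[0,0,0]],
    [40,[-2.8,-1.8,0],[0,0,0]],
    [40,[-3.6,-2.3,0],[0,0,0]],
    [40,[-4.4,-2.9,0],[0,0,0]],
    [40,[-5,-3.3,0],[0,0,0]],
    [40,[-5.45,-3.59,0],[0,0,0]],
    [40,[-5.45,-3.59,0],[0,0,0]],
    [40,[-5.45,-3.59,0.3],[0,0,0]],
  ],
)

```text
clock: 10.25
tcp_pos: [446.0, -350.2, 333.6]
ee_rot: [[0.223, 0.975, 0.005], [0.975, -0.223, -0.003], [-0.002, 0.006, -1.0]]
force: [1.2, 1.0, 0.2]
finger_gap: 0.577
finger_force: 26.1
```

Request:
send_rows(
  series=[
    [40,[0,0,0.6],[0,0,0]],
    [40,[0,0,1.2],[0,0,0]],
    [40,[0,0,1.8],[0,0,0]],
    [40,[0,0,2.4],[0,0,0]],
    [40,[0,0,2.8],[0,0,0]],
    [40,[0,0,3],[0,0,0]],
    [40,[0,0,3],[0,0,0]],
    [40,[0,0,3],[0,0,0]],
  ],
)

```text
clock: 10.92
tcp_pos: [447.6, -346.2, 211.5]
ee_rot: [[0.216, 0.976, -0.002], [0.976, -0.216, 0.004], [0.003, -0.002, -1.0]]
force: [-4.4, 3.6, 12.3]
finger_gap: 0.576
finger_force: 31.8
```

Run:
```python
from h import *
print(robot.sense()['force']);rel([450,-350,63])
```

```text
[-4.35823965  3.63260955 12.32351817]
grasp [ 447.4 -345.6   56.8] shift [-0.092  0.087 -0.155] turn z None
```

Request:
send_rows(
  series=[
    [40,[0,0,-0.1],[0,0,0]],
    [50,[0,0,-0.1],[0,0,0]],
    [64,[0,0,-0.1],[0,0,0]],
    [64,[0,0,-0.1],[0,0,0]],
    [64,[0,0,-0.1],[0,0,0]],
    [64,[0,0,-0.8],[0,0,0]],
    [64,[0,0,-1.7],[0,0,0]],
    [64,[0,0,-2.6],[0,0,0]],
    [64,[0,0,-3.5],[0,0,0]],
    [64,[0,0,-3.8],[0,0,0]],
  ],
)

```text
clock: 11.75
tcp_pos: [447.5, -349.6, 368.5]
ee_rot: [[0.219, 0.976, 0.007], [0.976, -0.219, -0.006], [-0.004, 0.008, -1.0]]
force: [0.7, -0.3, 1.0]
finger_gap: 0.751
finger_force: 0.0
```

Run:
```python
from h import *
t=robot.snapshot('top')
hsv=cv2.cvtColor(t['frame'],cv2.COLOR_RGB2HSV)
for n,lo,hi in [('blue',(110,150,60),(130,255,255)),('yellow',(15,150,100),(30,255,255))]:
    m=cv2.inRange(hsv,lo,hi);c,l,st,ce=cv2.connectedComponentsWithStats(m)
    for i in range(1,c):
        if st[i,4]>60: print(n,st[i].tolist(),np.round(ray(t,ce[i],85)))
print(robot.sense()['qpos'])
rel([555,278,200],0)
```

```text
blue [150, 183, 14, 14, 146] [537. 374.  85.]
blue [125, 252, 15, 14, 153] [296. 444.  85.]
blue [174, 260, 14, 14, 154] [270. 277.  85.]
yellow [82, 153, 32, 34, 345] [592. 574.  85.]
yellow [178, 178, 14, 13, 147] [558. 276.  85.]
[-0.05622381  0.51939141  1.02465845  1.55186118 -0.4559465   1.31748545
  0.80042293]
grasp [ 448.9 -350.7  214.2] shift [15.919 -0.859  0.275] turn z 12.89
```

Request:
send_rows(
  series=[
    [80,[0.6,0,0],[0,0,0]],
    [80,[1.4,-0.1,0],[0,0,0]],
    [80,[2.2,-0.1,0],[0,0,0]],
    [80,[3,-0.2,0],[0,0,0]],
    [80,[3.9,-0.2,0],[0,0,0]],
    [80,[4.8,-0.3,0],[0,0,0]],
    [80,[5.7,-0.3,0],[0,0,0]],
    [80,[6.6,-0.3,0],[0,0,0]],
    [80,[7.5,-0.4,0],[0,0,0]],
    [80,[8.4,-0.4,0],[0,0,0]],
  ],
)

```text
clock: 12.63
tcp_pos: [504.4, -14.5, 362.1]
ee_rot: [[0.219, 0.976, -0.002], [0.976, -0.219, 0.001], [0.0, -0.002, -1.0]]
force: [0.6, 0.7, 0.2]
finger_gap: 0.935
finger_force: 0.0
```

Request:
send_rows(
  series=[
    [80,[0.9,0,0],[0,0,0]],
    [80,[1.8,-0.1,0],[0,0,0]],
    [80,[2.7,-0.1,0],[0,0,0]],
    [80,[3.6,-0.2,0],[0,0,0]],
    [80,[4.5,-0.3,0],[0,0,0]],
    [80,[5.4,-0.4,0],[0,0,0]],
    [80,[6.3,-0.4,0],[0,0,0]],
    [80,[7.1,-0.4,0],[0,0,0]],
    [80,[7.5,-0.4,0],[0,0,0]],
    [80,[7.5,-0.4,0],[0,0,0]],
  ],
)

```text
clock: 13.47
tcp_pos: [554.3, 286.2, 360.5]
ee_rot: [[0.21, 0.978, -0.002], [0.978, -0.21, 0.001], [0.001, -0.003, -1.0]]
force: [-1.2, 1.1, -0.6]
finger_gap: 0.938
finger_force: 0.0
```

Run:
```python
from h import *
print(robot.sense()['qpos'],np.array(robot.sense()['ee_rot']).round(3).tolist())
rel([558,277,58],-.2209+np.pi/2)
d=robot.snapshot('wrist');crop(d,(0,0,512,384),'w3',1.5)
for q in [(558,277,73),(558,277,103),(537,375,73)]: print(proj(d,q)[0]*1.5)
```

```text
[-1.0756947   0.63579923  0.9578397   1.38785148 -0.51910315  1.38222093
 -0.32696187] [[0.21, 0.978, -0.002], [0.978, -0.21, 0.001], [0.001, -0.003, -1.0]]
grasp [553.9 286.4 205.8] shift [-0.212  0.158  3.694] turn z 0.09
[384.99232794 297.25731584]
[385.81721387 312.35300384]
[313.65213282 143.1502406 ]
```

View pics/w3.png

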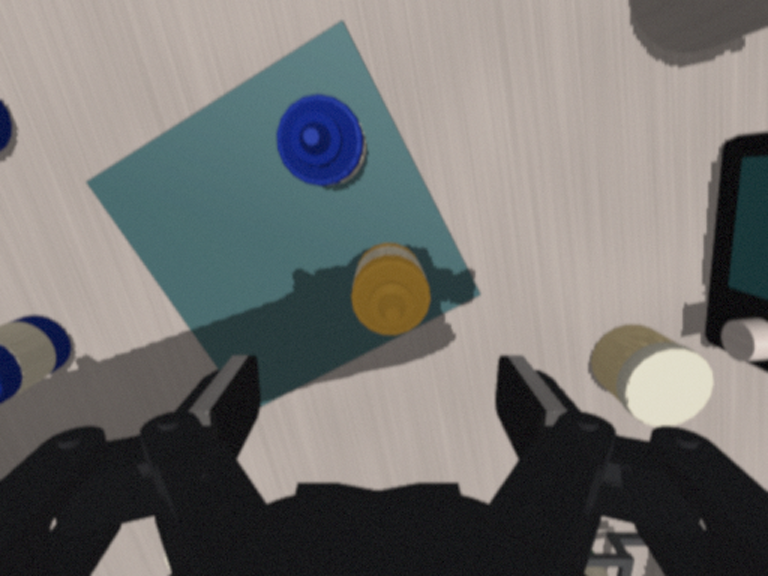

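Wrist view: yellow's shoulder is at (391,293), predicted (385,297), and blue is at (320,140). Correcting for that and gripping yellow.

Request:
send_rows(
  series=[
    [80,[-0.15,0.25,0.7],[0,0,0]],
    [80,[-0.15,0.25,1.5],[0,0,0]],
    [80,[-0.15,0.25,2.3],[0,0,0]],
    [80,[-0.15,0.25,3],[0,0,0]],
    [80,[-0.15,0.25,3.5],[0,0,0]],
    [80,[-0.15,0.25,3.7],[0,0,0]],
    [80,[-0.15,0.25,3.7],[0,0,0]],
    [60,[-0.15,0.25,3.7],[0,0,0]],
    [45,[-0.15,0.25,3.7],[0,0,0]],
    [40,[-0.15,0.25,3.7],[0,0,0]],
  ],
  grip_force=30,
)

```text
clock: 14.35
tcp_pos: [564.4, 271.5, 217.4]
ee_rot: [[0.219, 0.976, 0.003], [0.976, -0.219, 0.002], [0.002, 0.002, -1.0]]
force: [-0.5, -0.1, 0.0]
finger_gap: 0.574
finger_force: 31.2
```

Request:
send_rows(
  series=[
    [40,[0,0,0],[0,0,0]],
    [40,[0,0,0],[0,0,0]],
    [40,[0,0,0],[0,0,0]],
  ],
)

```text
clock: 14.6
tcp_pos: [564.4, 271.6, 217.3]
ee_rot: [[0.219, 0.976, 0.003], [0.976, -0.219, 0.002], [0.002, 0.003, -1.0]]
force: [-2.1, -0.2, 5.3]
finger_gap: 0.572
finger_force: 31.5
```

Request:
send_rows(
  series=[
    [40,[0,0,-0.2],[0,0,0]],
    [40,[0,0,-0.5],[0,0,0]],
    [40,[0,0,-1],[0,0,0]],
    [40,[0,0,-1.6],[0,0,0]],
    [40,[0,0,-2.2],[0,0,0]],
    [40,[0,0,-2.8],[0,0,0]],
    [40,[0,0,-3.3],[0,0,0]],
    [40,[0,0,-3.5],[0,0,0]],
    [40,[0,0,-3.5],[0,0,0]],
  ],
)

```text
clock: 15.35
tcp_pos: [564.4, 271.2, 358.2]
ee_rot: [[0.219, 0.976, 0.005], [0.976, -0.219, 0.002], [0.003, 0.005, -1.0]]
force: [-0.3, 0.5, -0.6]
finger_gap: 0.574
finger_force: 31.3
```

Run:
```python
from h import *
p=[560.8,-103.4,-.2209]
b=rackP(p,[[85,46,200],[85,-46,200]])
print(b,robot.sense()['force'],robot.sense()['finger_gap'])
for x in b: rel(x,p[2]+np.pi/2)
```

```text
[[ 653.81351578  -77.14193681  200.        ]
 [ 633.65559429 -166.90639638  200.        ]] [-0.26082576  0.49603035 -0.59229206] 0.5737882168515682
grasp [565.2 271.6 203.5] shift [-8.02   4.072  0.082] turn z -0.0
grasp [565.2 271.6 203.5] shift [-10.32    4.072   0.074] turn z -0.0
```

Request:
send_rows(
  series=[
    [40,[-0.5,0.3,0],[0,0,0]],
    [40,[-1.3,0.7,0],[0,0,0]],
    [40,[-2.2,1.1,0],[0,0,0]],
    [40,[-3.1,1.6,0],[0,0,0]],
    [40,[-4,2,0],[0,0,0]],
    [40,[-4.9,2.5,0],[0,0,0]],
    [40,[-5.8,3,0],[0,0,0]],
    [40,[-6.7,3.4,0],[0,0,0]],
    [40,[-7.5,3.8,0],[0,0,0]],
    [40,[-8.02,4.07,0],[0,0,0]],
  ],
)

```text
clock: 16.18
tcp_pos: [651.3, -82.4, 353.5]
ee_rot: [[0.225, 0.974, -0.003], [0.974, -0.225, -0.003], [-0.003, -0.002, -1.0]]
force: [0.3, -1.1, -0.5]
finger_gap: 0.576
finger_force: 31.4
```

Request:
send_rows(
  series=[
    [40,[0,0,0.5],[0,0,0]],
    [40,[0,0,0.8],[0,0,0]],
    [40,[0,0,1],[0,0,0]],
    [40,[0,0,1],[0,0,0]],
    [40,[0,0,1],[0,0,0]],
  ],
)

```text
clock: 16.6
tcp_pos: [652.2, -74.8, 313.7]
ee_rot: [[0.216, 0.976, -0.002], [0.976, -0.216, 0.001], [0.001, -0.003, -1.0]]
force: [-0.0, 0.0, -1.8]
finger_gap: 0.577
finger_force: 31.5
```

Run:
```python
from h import *
p=[560.8,-103.4,-.2209]
print(robot.sense()['force'])
rel(rackP(p,[[85,46,80]])[0],p[2]+np.pi/2)
d=robot.snapshot('wrist');crop(d,(0,0,512,384),'w4',1.5)
for q in [[49,78,50],[121,78,50],[49,146,50],[121,146,50],[85,110,90],[0,18,50]]: print(q,proj(d,rackP(p,q))[0]*1.5)
```

```text
[-0.00889471  0.04890967 -1.77519719]
grasp [651.8 -74.6 159. ] shift [-0.054  0.069  1.975] turn z 0.03
[49, 78, 50] [314.5448993  242.34453301]
[121, 78, 50] [445.68314546 242.82531994]
[49, 146, 50] [309.76669014 109.01232295]
[121, 146, 50] [451.84256798 109.4697666 ]
[85, 110, 90] [380.85308506 184.63461804]
[0, 18, 50] [234.67657224 343.6957537 ]
```

View pics/w4.png

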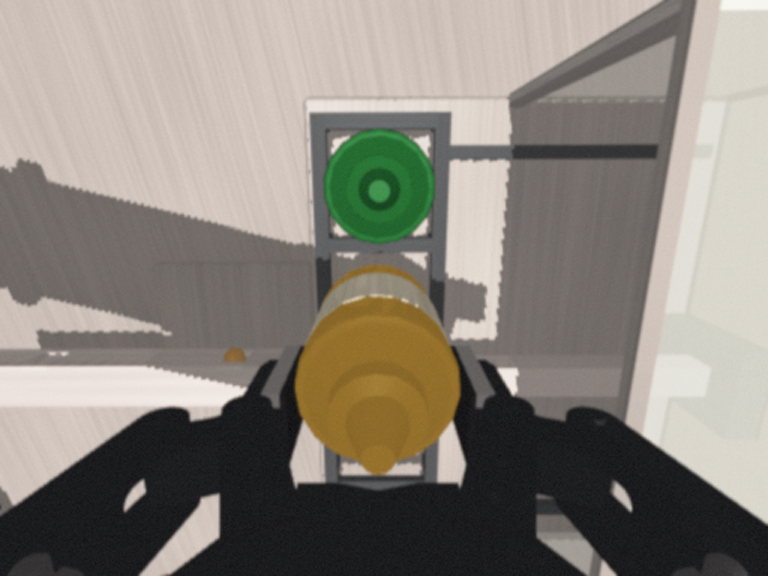

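Run:
```python
from h import *
d=robot.snapshot('wrist')
s=robot.sense();R=np.array(s['ee_rot']);g=np.array(s['tcp_pos'])+R[:,2]*154.7
for dx in (-4,0,4): print(dx,proj(d,g+R[:,0]*dx-R[:,2]*10.3)[0]*1.5)
```

```text
-4 [374.14792383 419.25325457]
0 [374.13320742 407.4145737 ]
4 [374.11824325 395.37657596]
```

Run:
```python
from h import *
d=robot.snapshot('wrist')
print(np.array(d['orientation']).round(3).tolist(),d['xyz'],d['vertical_fov'],d['cx'],d['cy'])
s=robot.sense();R=np.array(s['ee_rot']);g=np.array(s['tcp_pos'])+R[:,2]*154.7
a=np.linspace(0,2*np.pi,60)
for h in (10,15,20):
  for dx in (0,5,10):
    for r,hh in ((25,h),(14,h+0),(5,h+30)):
      P=g+np.outer(dx+r*np.cos(a),R[:,0])+np.outer(r*np.sin(a),R[:,1])-hh*R[:,2]
      u=proj(d,P)*1.5;print(h,dx,r,u.min(0).round(),u.max(0).round())
crop(d,(170,150,330,340),'w5',3)
```

```text
[[0.976, -0.209, -0.057], [-0.216, -0.941, -0.261], [0.001, 0.267, -0.964]] [668.37303324 -10.18527849 286.10168079] 67.6987538794922 251.44475970944086 193.9373515017642
10 0 25 [290. 328.] [457. 477.]
10 0 14 [327. 363.] [420. 446.]
10 0 5 [351. 455.] [394. 492.]
10 5 25 [289. 311.] [458. 463.]
10 5 14 [326. 347.] [420. 432.]
10 5 5 [350. 436.] [394. 474.]
10 10 25 [288. 294.] [459. 449.]
10 10 14 [326. 331.] [421. 418.]
10 10 5 [350. 417.] [394. 455.]
15 0 25 [287. 334.] [460. 488.]
15 0 14 [325. 371.] [422. 457.]
15 0 5 [349. 470.] [395. 508.]
15 5 25 [286. 317.] [461. 474.]
15 5 14 [324. 354.] [422. 442.]
15 5 5 [349. 450.] [395. 489.]
15 10 25 [285. 299.] [462. 460.]
15 10 14 [324. 337.] [423. 427.]
15 10 5 [349. 430.] [395. 470.]
20 0 25 [283. 341.] [463. 500.]
20 0 14 [323. 379.] [423. 468.]
20 0 5 [348. 486.] [395. 526.]
20 5 25 [282. 323.] [464. 486.]
20 5 14 [322. 362.] [424. 453.]
20 5 5 [347. 465.] [396. 506.]
20 10 25 [281. 304.] [465. 471.]
20 10 14 [321. 345.] [425. 437.]
20 10 5 [347. 444.] [396. 486.]
```

View pics/w5.png

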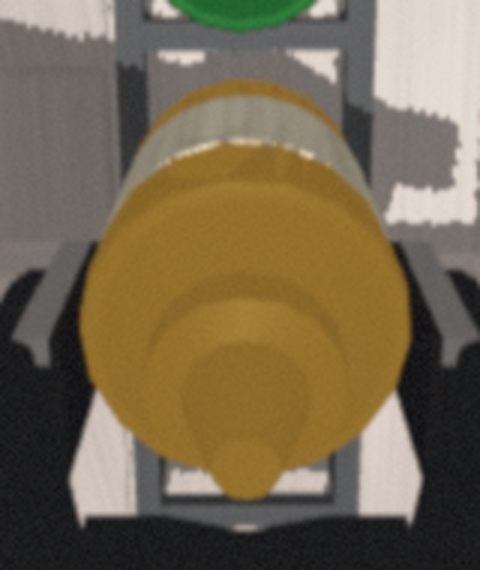

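The held bottle sits about 5 mm towards tool +x of the grasp point. I'll shift to compensate and come down to just above the frame.

Request:
send_rows(
  series=[
    [40,[-0.1,0.02,0.2],[0,0,0]],
    [40,[-0.21,0.04,0.5],[0,0,0]],
    [40,[-0.21,0.04,0.7],[0,0,0]],
    [40,[-0.21,0.04,0.9],[0,0,0]],
    [40,[-0.21,0.04,0.9],[0,0,0]],
    [40,[-0.21,0.04,0.9],[0,0,0]],
  ],
)

```text
clock: 17.25
tcp_pos: [651.6, -85.4, 277.9]
ee_rot: [[0.219, 0.976, -0.002], [0.976, -0.219, 0.001], [0.0, -0.002, -1.0]]
force: [-0.7, 0.0, -0.9]
finger_gap: 0.577
finger_force: 31.5
```

Run:
```python
from h import *
p=[560.8,-103.4,-.2209]
rel(rackP(p,[[84,40,80]])[0],p[2]+np.pi/2)
print(robot.sense()['force'])
```

```text
grasp [651.3 -85.3 123.2] shift [ 0.062 -0.007  1.08 ] turn z -0.0
[-0.7496963   0.04475992 -0.93900719]
```

Request:
send_rows(
  series=[
    [40,[0.06,0,0.1],[0,0,0]],
    [40,[0.06,0,0.3],[0,0,0]],
    [40,[0.06,0,0.5],[0,0,0]],
    [40,[0.06,0,0.7],[0,0,0]],
    [40,[0.06,0,0.85],[0,0,0]],
    [40,[0.06,0,0.95],[0,0,0]],
    [40,[0.06,0,1.02],[0,0,0]],
    [40,[0.06,0,1.02],[0,0,0]],
  ],
)

```text
clock: 17.92
tcp_pos: [652.2, -83.3, 237.4]
ee_rot: [[0.219, 0.976, -0.001], [0.976, -0.219, 0.0], [-0.0, -0.001, -1.0]]
force: [0.0, -0.4, -1.4]
finger_gap: 0.573
finger_force: 31.5
```

Request:
send_rows(
  series=[
    [40,[0,0,0.05],[0,0,0]],
    [40,[0,0,0.08],[0,0,0]],
    [40,[0,0,0.08],[0,0,0]],
    [55,[0,0,0.07],[0,0,0]],
    [70,[0,0,0.07],[0,0,0]],
    [80,[0,0,0.07],[0,0,0]],
    [80,[0,0,0],[0,0,0]],
    [80,[0,0,-0.8],[0,0,0]],
    [80,[0,0,-1.7],[0,0,0]],
    [80,[0,0,-2.6],[0,0,0]],
  ],
)

```text
clock: 18.75
tcp_pos: [652.1, -83.1, 343.2]
ee_rot: [[0.219, 0.976, -0.002], [0.976, -0.219, 0.0], [-0.0, -0.002, -1.0]]
force: [1.0, -0.5, 0.4]
finger_gap: 0.938
finger_force: 0.0
```

Run:
```python
from h import *
t=robot.snapshot('top')
hsv=cv2.cvtColor(t['frame'],cv2.COLOR_RGB2HSV)
for n,lo,hi in [('blue',(110,150,60),(130,255,255)),('yellow',(15,150,100),(30,255,255))]:
    m=cv2.inRange(hsv,lo,hi);c,l,st,ce=cv2.connectedComponentsWithStats(m)
    for i in range(1,c):
        if st[i,4]>60: print(n,st[i].tolist(),np.round(ray(t,ce[i],85)))
print(robot.sense()['force'])
rel([541,377,200],-.2209+np.pi/2)
```

```text
blue [150, 183, 14, 14, 147] [537. 374.  85.]
blue [125, 252, 15, 14, 159] [296. 443.  85.]
blue [174, 260, 13, 14, 143] [270. 279.  85.]
yellow [79, 153, 35, 34, 456] [593. 574.  85.]
[ 2.81795917 -1.70793843  4.96225762]
grasp [656.  -85.2 198. ] shift [10.648 -5.331 -0.128] turn z 0.0
```

Request:
send_rows(
  series=[
    [80,[0.5,-0.3,0],[0,0,0]],
    [80,[1.3,-0.6,0],[0,0,0]],
    [80,[2.1,-1,0],[0,0,0]],
    [80,[2.9,-1.4,0],[0,0,0]],
    [80,[3.7,-1.8,0],[0,0,0]],
    [80,[4.5,-2.2,0],[0,0,0]],
    [80,[5.3,-2.6,0],[0,0,0]],
    [80,[6.1,-3,0],[0,0,0]],
    [80,[6.9,-3.4,0],[0,0,0]],
    [80,[7.7,-3.8,0],[0,0,0]],
  ],
)

```text
clock: 19.63
tcp_pos: [570.9, 252.1, 342.8]
ee_rot: [[0.219, 0.976, 0.001], [0.976, -0.219, 0.001], [0.001, 0.001, -1.0]]
force: [1.5, -0.2, 0.8]
finger_gap: 0.938
finger_force: 0.0
```

Request:
send_rows(
  series=[
    [80,[0.8,-0.4,0],[0,0,0]],
    [80,[1.6,-0.8,0],[0,0,0]],
    [80,[2.4,-1.2,0],[0,0,0]],
    [80,[2.9,-1.5,0],[0,0,0]],
    [80,[2.95,-1.53,0],[0,0,0]],
    [80,[2.95,-1.53,0],[0,0,0]],
    [80,[2.95,-1.53,0],[0,0,0]],
  ],
)

```text
clock: 20.22
tcp_pos: [538.2, 377.9, 342.5]
ee_rot: [[0.22, 0.975, 0.001], [0.975, -0.22, -0.001], [-0.001, 0.001, -1.0]]
force: [0.6, -0.4, -0.2]
finger_gap: 0.94
finger_force: 0.0
```

Run:
```python
from h import *
rel([541,380,61],-.2209+np.pi/2)
d=robot.snapshot('wrist')
hsv=cv2.cvtColor(d['frame'],cv2.COLOR_RGB2HSV)
m=cv2.inRange(hsv,(110,150,40),(130,255,255));c,l,st,ce=cv2.connectedComponentsWithStats(m)
for i in range(1,c):
    if st[i,4]>100: print(st[i].tolist(),ce[i])
a=np.linspace(0,6.28,60)
for X,Y in [(541,377),(541,380)]:
    u=proj(d,np.c_[X+25*np.cos(a),Y+25*np.sin(a),0*a+73]);print(X,Y,u.min(0),u.max(0))
t=robot.snapshot('top');crop(t,(230,90,380,260),'t3',3.5)
```

```text
grasp [538.3 377.7 187.8] shift [0.074 0.049 3.171] turn z -0.01
[11, 143, 31, 42, 391] [ 31.38363171 161.74168798]
[225, 166, 56, 56, 2420] [252.39173554 194.01942149]
541 377 [224.17859793 166.25186289] [281.60246759 221.53419834]
541 380 [223.33118646 162.82450674] [280.9383093  218.45797862]
```

View pics/t3.png

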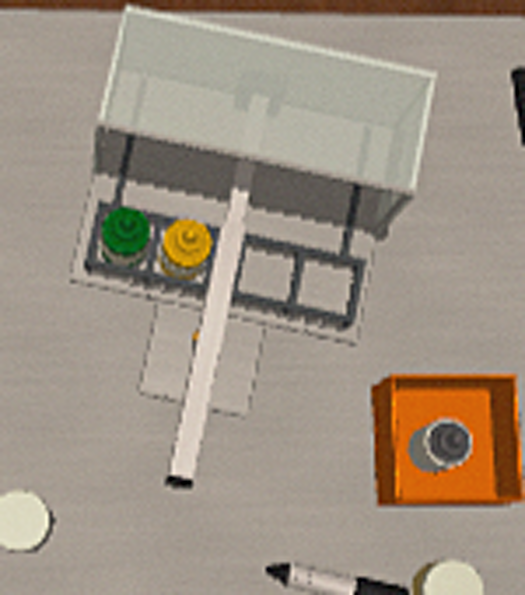

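Top view: green and yellow stand in bays 1 and 2, the empty stands in the tub, and the button is out at (195,337). Now gripping blue.

Request:
send_rows(
  series=[
    [80,[0.03,0.06,0.5],[0,0,0]],
    [80,[0.03,0.06,1],[0,0,0]],
    [80,[0.03,0.06,1.5],[0,0,0]],
    [80,[0.03,0.06,1.5],[0,0,0]],
    [80,[0.03,0.06,1.5],[0,0,0]],
  ],
)

```text
clock: 20.73
tcp_pos: [540.6, 378.1, 281.7]
ee_rot: [[0.222, 0.975, -0.002], [0.975, -0.222, -0.002], [-0.002, -0.001, -1.0]]
force: [0.5, 0.1, 0.8]
finger_gap: 0.94
finger_force: 0.0
```

Run:
```python
from h import *
rel([541,377.5,61],-.2209+np.pi/2)
```

```text
grasp [540.4 377.8 127. ] shift [-1.00e-03  1.90e-02  1.65e+00] turn z -0.03
```

Request:
send_rows(
  series=[
    [80,[0,0.02,0.5],[0,0,0]],
    [80,[0,0.02,1],[0,0,0]],
    [80,[0,0.02,1.4],[0,0,0]],
    [80,[0,0.02,1.65],[0,0,0]],
    [80,[0,0.02,1.65],[0,0,0]],
    [60,[0,0.02,1.65],[0,0,0]],
    [45,[0,0.02,1.65],[0,0,0]],
    [40,[0,0.02,1.65],[0,0,0]],
    [40,[0,0.02,1.65],[0,0,0]],
    [40,[0,0.02,1.65],[0,0,0]],
  ],
)

```text
clock: 21.57
tcp_pos: [541.9, 379.7, 218.5]
ee_rot: [[0.219, 0.976, 0.003], [0.976, -0.219, 0.002], [0.003, 0.002, -1.0]]
force: [0.5, -0.4, 6.2]
finger_gap: 0.577
finger_force: 31.8
```

Request:
send_rows(
  series=[
    [40,[0,0,0],[0,0,0]],
    [40,[0,0,-0.2],[0,0,0]],
    [40,[0,0,-0.5],[0,0,0]],
    [40,[0,0,-1],[0,0,0]],
    [40,[0,0,-1.6],[0,0,0]],
    [40,[0,0,-2.2],[0,0,0]],
    [40,[0,0,-2.8],[0,0,0]],
    [40,[0,0,-3.3],[0,0,0]],
    [40,[0,0,-3.7],[0,0,0]],
    [40,[0,0,-3.7],[0,0,0]],
  ],
)

```text
clock: 22.4
tcp_pos: [542.3, 379.2, 369.4]
ee_rot: [[0.219, 0.976, 0.007], [0.976, -0.219, 0.004], [0.005, 0.006, -1.0]]
force: [1.3, -0.3, -0.5]
finger_gap: 0.576
finger_force: 31.3
```

Run:
```python
from h import *
p=[560.8,-103.4,-.2209]
rel(rackP(p,[[84,-46,205]])[0],p[2]+np.pi/2)
```

```text
grasp [543.4 379.8 214.7] shift [-12.841   5.17    0.209] turn z 0.0
```

Request:
send_rows(
  series=[
    [40,[-0.5,0.2,0],[0,0,0]],
    [40,[-1.3,0.5,0],[0,0,0]],
    [40,[-2.1,0.8,0],[0,0,0]],
    [40,[-3,1.2,0],[0,0,0]],
    [40,[-3.9,1.5,0],[0,0,0]],
    [40,[-4.8,1.9,0],[0,0,0]],
    [40,[-5.7,2.3,0],[0,0,0]],
    [40,[-6.6,2.6,0],[0,0,0]],
    [40,[-7.5,3,0],[0,0,0]],
    [40,[-8.4,3.4,0],[0,0,0]],
  ],
)

```text
clock: 23.23
tcp_pos: [599.7, 20.3, 363.5]
ee_rot: [[0.219, 0.976, -0.002], [0.976, -0.219, 0.001], [0.0, -0.002, -1.0]]
force: [1.0, 0.3, -0.7]
finger_gap: 0.573
finger_force: 31.4
```

Request:
send_rows(
  series=[
    [40,[-0.9,0.4,0],[0,0,0]],
    [40,[-1.8,0.7,0],[0,0,0]],
    [40,[-2.7,1.1,0],[0,0,0]],
    [40,[-3.5,1.4,0],[0,0,0]],
    [40,[-4.1,1.65,0],[0,0,0]],
    [40,[-4.44,1.77,0],[0,0,0]],
    [40,[-4.44,1.77,0.5],[0,0,0]],
    [40,[-4.44,1.77,1.2],[0,0,0]],
    [40,[-4.44,1.77,1.5],[0,0,0]],
    [40,[-4.44,1.77,1.5],[0,0,0]],
  ],
)

```text
clock: 24.07
tcp_pos: [629.0, -165.5, 299.5]
ee_rot: [[0.219, 0.976, -0.009], [0.976, -0.219, 0.004], [0.002, -0.009, -1.0]]
force: [0.3, 0.3, -1.3]
finger_gap: 0.575
finger_force: 31.5
```

Run:
```python
from h import *
p=[560.8,-103.4,-.2209]
rel(rackP(p,[[84.5,-46,81]])[0],p[2]+np.pi/2)
d=robot.snapshot('wrist');crop(d,(0,0,512,384),'w6',1.5)
s=robot.sense();R=np.array(s['ee_rot']);g=np.array(s['tcp_pos'])+R[:,2]*154.7
a=np.linspace(0,2*np.pi,60)
for dx in (-4,0,4):
    P=g+np.outer(dx+25*np.cos(a),R[:,0])+np.outer(25*np.sin(a),R[:,1])-9.2*R[:,2]
    u=proj(d,P)*1.5;print(dx,u.min(0).round(),u.max(0).round())
for q in [[49,14,50],[121,14,50],[49,78,50],[121,78,50]]: print(q,proj(d,rackP(p,q))[0]*1.5)
```

```text
grasp [ 627.7 -164.9  144.8] shift [-0.018  0.159  1.594] turn z -0.0
-4 [294. 342.] [461. 490.]
0 [293. 329.] [462. 479.]
4 [292. 315.] [462. 468.]
[49, 14, 50] [316.73001576 188.6018582 ]
[121, 14, 50] [461.07721866 188.66598576]
[49, 78, 50] [311.53350821  45.64735852]
[121, 78, 50] [468.35359567  45.27317996]
```

View pics/w6.png

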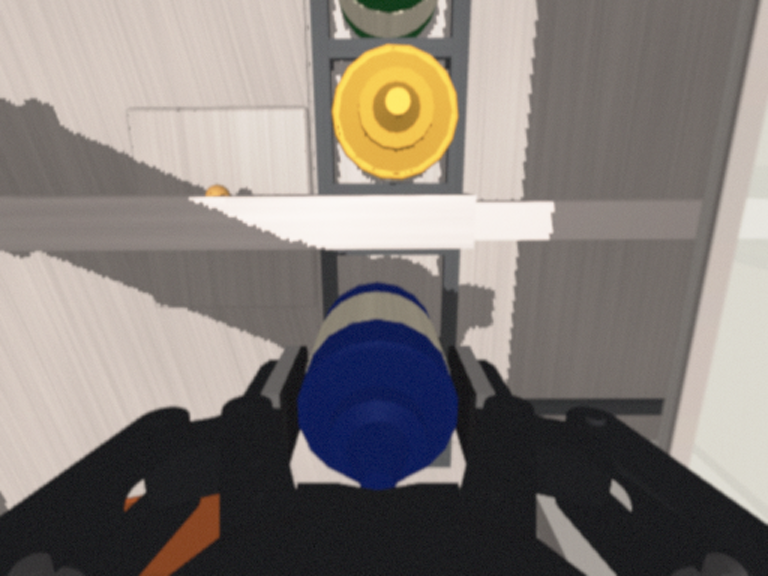

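Wrist view: blue is held centred (cols 299–458), yellow is upright in bay 2, and the frame is as predicted. Shifting and lowering into bay 3.

Request:
send_rows(
  series=[
    [40,[0,0.1,0.2],[0,0,0]],
    [40,[0,0.14,0.4],[0,0,0]],
    [40,[0,0.14,0.6],[0,0,0]],
    [40,[0,0.14,0.6],[0,0,0]],
    [40,[0,0.14,0.6],[0,0,0]],
  ],
)

```text
clock: 24.53
tcp_pos: [635.7, -167.9, 279.8]
ee_rot: [[0.219, 0.976, -0.001], [0.976, -0.219, 0.0], [0.0, -0.001, -1.0]]
force: [0.8, 0.4, -1.6]
finger_gap: 0.575
finger_force: 31.5
```

Run:
```python
from h import *
p=[560.8,-103.4,-.2209]
rel(rackP(p,[[84.5,-46,81]])[0],p[2]+np.pi/2)
```

```text
grasp [ 635.6 -167.8  125.1] shift [ 0.012 -0.064  1.103] turn z 0.0
```

Request:
send_rows(
  series=[
    [40,[0.01,-0.06,0.1],[0,0,0]],
    [40,[0.01,-0.06,0.3],[0,0,0]],
    [40,[0.01,-0.06,0.5],[0,0,0]],
    [40,[0.01,-0.06,0.7],[0,0,0]],
    [40,[0.01,-0.06,0.9],[0,0,0]],
    [40,[0.01,-0.06,1.02],[0,0,0]],
    [40,[0.01,-0.06,1.08],[0,0,0]],
    [40,[0.01,-0.06,1.08],[0,0,0]],
    [40,[0.01,-0.06,1.08],[0,0,0]],
  ],
)

```text
clock: 25.28
tcp_pos: [633.6, -167.3, 237.1]
ee_rot: [[0.219, 0.976, 0.0], [0.976, -0.219, -0.0], [0.0, 0.0, -1.0]]
force: [0.8, 0.5, -1.4]
finger_gap: 0.577
finger_force: 31.9
```

Request:
send_rows(
  series=[
    [40,[0,0,0.04],[0,0,0]],
    [40,[0,0,0.04],[0,0,0]],
    [55,[0,0,0.03],[0,0,0]],
    [70,[0,0,0.03],[0,0,0]],
    [80,[0,0,0.03],[0,0,0]],
    [80,[0,0,0],[0,0,0]],
    [80,[0,0,-0.8],[0,0,0]],
    [80,[0,0,-1.7],[0,0,0]],
    [80,[0,0,-2.4],[0,0,0]],
    [80,[0,0,-2.4],[0,0,0]],
  ],
)

```text
clock: 26.12
tcp_pos: [634.9, -169.1, 340.8]
ee_rot: [[0.219, 0.976, 0.012], [0.976, -0.219, -0.005], [-0.002, 0.013, -1.0]]
force: [0.5, -1.1, 1.4]
finger_gap: 0.937
finger_force: 0.0
```

Run:
```python
from h import *
p=[560.8,-103.4,-.2209]
print(robot.sense()['force'])
rel(rackP(p,[[0,-1,190]])[0],p[2])
```

```text
[ 0.49938199 -1.09897593  1.3969259 ]
grasp [ 636.8 -169.9  186.1] shift [ 1.181 -2.215 -0.128] turn z -15.0
```

Request:
send_rows(
  series=[
    [80,[0.1,-0.3,0],[0,0,-1.1]],
    [80,[0.3,-0.6,0],[0,0,-2.2]],
    [80,[0.4,-0.9,0],[0,0,-3.3]],
    [80,[0.6,-1.2,0],[0,0,-4.4]],
    [80,[0.7,-1.5,0],[0,0,-5.5]],
    [80,[0.9,-1.7,0],[0,0,-6.6]],
    [80,[1,-1.9,0],[0,0,-7.7]],
    [80,[1.1,-2.1,0],[0,0,-8.8]],
    [80,[1.18,-2.2,0],[0,0,-9.9]],
    [80,[1.18,-2.2,0],[0,0,-10]],
  ],
)

```text
clock: 26.95
tcp_pos: [557.5, -101.0, 333.3]
ee_rot: [[-0.738, 0.675, 0.0], [0.675, 0.738, 0.002], [0.001, 0.002, -1.0]]
force: [-0.2, -0.3, -0.7]
finger_gap: 0.936
finger_force: 0.0
```

Request:
send_rows(
  series=[
    [80,[0,0,0],[0,0,-1]],
    [80,[0,0,0],[0,0,-2]],
    [80,[0,0,0],[0,0,-3]],
    [80,[0,0,0],[0,0,-4]],
    [80,[0,0,0],[0,0,-5]],
    [80,[0,0,0],[0,0,-5]],
    [80,[0,0,0],[0,0,-5]],
  ],
)

```text
clock: 27.53
tcp_pos: [558.1, -102.4, 333.2]
ee_rot: [[-0.975, 0.224, 0.0], [0.224, 0.975, -0.0], [-0.0, -0.0, -1.0]]
force: [-0.5, -0.8, -0.2]
finger_gap: 0.937
finger_force: 0.0
```

Run:
```python
from h import *
p=[560.8,-103.4,-.2209]
rel(rackP(p,[[0.5,-1,50]])[0],p[2])
d=robot.snapshot('wrist');crop(d,(0,0,512,384),'w7',1.5)
for q in [[0,18,50],[-158,12.5,62.5],[-158,-12.5,62.5],[-65,60,8],[-65,-60,8]]: print(q,proj(d,rackP(p,q))[0]*1.5)
```

```text
grasp [ 558.2 -102.5  178.5] shift [-0.079 -0.033  3.212] turn z -0.05
[0, 18, 50] [406.62241521 288.62259304]
[-158, 12.5, 62.5] [401.44209117 -18.52921902]
[-158, -12.5, 62.5] [349.96407193 -18.23545003]
[-65, 60, 8] [466.94908349 177.55660966]
[-65, -60, 8] [286.74833668 178.41908111]
```

View pics/w7.png

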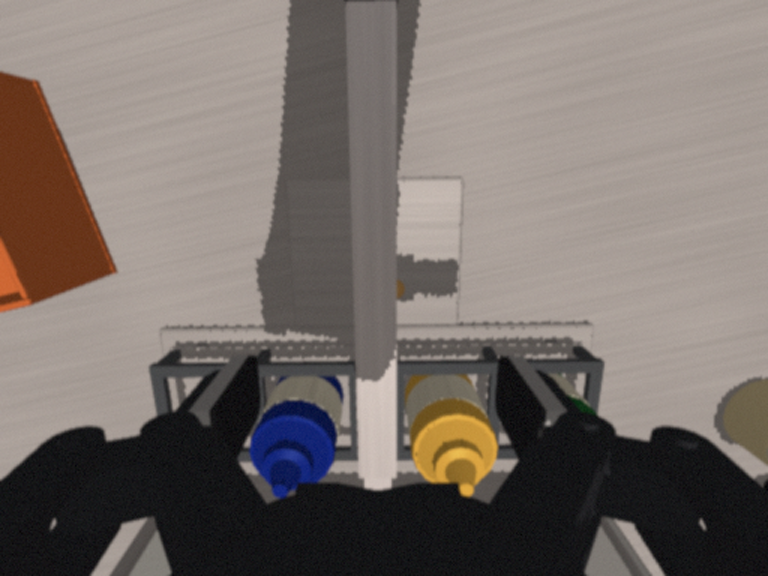

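Wrist view: blue is in bay 3 and yellow in bay 2, both upright, and the button is at (399,288) as predicted. Descending on the sleeve.

Request:
send_rows(
  series=[
    [80,[-0.06,-0.04,0.6],[0,0,0]],
    [80,[-0.06,-0.04,1.2],[0,0,0]],
    [80,[-0.06,-0.04,1.8],[0,0,0]],
    [80,[-0.06,-0.04,2.4],[0,0,0]],
    [80,[-0.06,-0.04,2.9],[0,0,0]],
    [80,[-0.06,-0.04,3.2],[0,0,0]],
    [80,[-0.06,-0.04,3.2],[0,0,0]],
    [60,[-0.06,-0.04,3.2],[0,0,0]],
    [45,[-0.06,-0.04,3.2],[0,0,0]],
    [38,[-0.06,-0.04,3.2],[0,0,0]],
  ],
  grip_force=40,
)

```text
clock: 28.42
tcp_pos: [560.9, -104.3, 206.8]
ee_rot: [[-0.976, 0.22, 0.003], [0.22, 0.976, -0.001], [-0.003, 0.0, -1.0]]
force: [-0.2, -0.1, 0.1]
finger_gap: 0.53
finger_force: 0.0
```

Run:
```python
from h import *
p=[560.8,-103.4,-.2209]
rel(rackP(p,[[0,-1,51]])[0],p[2]); print(robot.sense()['force'],robot.sense()['finger_gap']*85.4)
```

```text
grasp [ 561.4 -104.4   52.1] shift [ 0.021 -0.004  0.026] turn z -0.01
[-0.22987719 -0.07961203  0.13083945] 45.25174623954283
```

Request:
send_rows(
  series=[
    [30,[0,0,0],[0,0,0]],
    [24,[0,0,0],[0,0,0]],
    [18,[0,0,0],[0,0,0]],
    [18,[0,0,0],[0,0,0]],
    [18,[0,0,0],[0,0,0]],
    [18,[0,0,0],[0,0,0]],
    [18,[0,0,0],[0,0,0]],
  ],
)

```text
clock: 29.0
tcp_pos: [560.7, -104.6, 206.8]
ee_rot: [[-0.976, 0.219, 0.003], [0.219, 0.976, -0.001], [-0.003, -0.0, -1.0]]
force: [-1.1, -0.6, 5.7]
finger_gap: 0.29
finger_force: 39.4
```

Request:
send_rows(
  series=[
    [18,[-0.07,0,0],[0,0,0]],
    [18,[-0.2,0,0],[0,0,0]],
    [18,[-0.37,0,0],[0,0,0]],
    [18,[-0.57,0,0],[0,0,0]],
    [18,[-0.8,0,0],[0,0,0]],
    [18,[-1.03,0,0],[0,0,0]],
    [18,[-1.23,0,0],[0,0,0]],
    [18,[-1.43,0,0],[0,0,0]],
    [18,[-1.63,0,0],[0,0,0]],
    [18,[-1.83,0,0],[0,0,0]],
  ],
)

```text
clock: 29.83
tcp_pos: [629.8, -119.9, 206.8]
ee_rot: [[-0.976, 0.218, -0.006], [0.218, 0.976, 0.003], [0.007, 0.001, -1.0]]
force: [-8.9, 2.1, 12.5]
finger_gap: 0.287
finger_force: 39.6
```

Request:
send_rows(
  series=[
    [18,[-0.17,0,0],[0,0,0]],
    [18,[-0.33,0,0],[0,0,0]],
    [18,[-0.47,0,0],[0,0,0]],
    [18,[-0.6,0,0],[0,0,0]],
    [18,[-0.71,0,0],[0,0,0]],
    [18,[-0.8,0,0],[0,0,0]],
    [18,[-0.86,0,0],[0,0,0]],
    [18,[-0.9,0,0],[0,0,0]],
    [18,[-0.92,0,0],[0,0,0]],
    [18,[-0.92,0,0],[0,0,0]],
  ],
)

```text
clock: 30.67
tcp_pos: [667.5, -128.0, 206.8]
ee_rot: [[-0.976, 0.218, 0.0], [0.218, 0.976, 0.0], [-0.0, 0.0, -1.0]]
force: [-1.7, 1.5, 7.4]
finger_gap: 0.287
finger_force: 39.1
```

Request:
send_rows(
  series=[
    [18,[-0.04,0,0],[0,0,0]],
    [18,[-0.08,0,0],[0,0,0]],
    [18,[-0.12,0,0],[0,0,0]],
    [18,[-0.12,0,0],[0,0,0]],
    [18,[-0.12,0,0],[0,0,0]],
  ],
)

```text
clock: 31.08
tcp_pos: [670.4, -128.7, 206.8]
ee_rot: [[-0.976, 0.218, -0.006], [0.218, 0.976, 0.002], [0.006, 0.001, -1.0]]
force: [-8.1, 2.2, 10.8]
finger_gap: 0.285
finger_force: 39.8
```

Request:
send_rows(
  series=[
    [18,[0.06,0,0],[0,0,0]],
    [18,[0.12,0,0],[0,0,0]],
    [18,[0.18,0,0],[0,0,0]],
    [18,[0.24,0,0],[0,0,0]],
    [18,[0.24,0,0],[0,0,0]],
  ],
)

```text
clock: 31.5
tcp_pos: [664.9, -127.3, 206.8]
ee_rot: [[-0.976, 0.218, 0.009], [0.218, 0.976, -0.002], [-0.009, -0.0, -1.0]]
force: [6.8, -0.6, 2.9]
finger_gap: 0.282
finger_force: 39.7
```

Request:
send_rows(
  series=[
    [18,[-0.06,0,0],[0,0,0]],
    [18,[-0.12,0,0],[0,0,0]],
    [35,[-0.12,0,0],[0,0,0]],
    [50,[-0.12,0,0],[0,0,0]],
    [60,[-0.12,0,0],[0,0,0]],
    [60,[-0.12,0,0],[0,0,0]],
    [60,[0,0,-0.6],[0,0,0]],
    [60,[0.3,0,-1.6],[0,0,0]],
    [60,[0.8,0,-2.5],[0,0,0]],
    [60,[1.3,0,-3.4],[0,0,0]],
  ],
)

```text
clock: 32.33
tcp_pos: [611.1, -115.6, 341.7]
ee_rot: [[-0.976, 0.22, -0.001], [0.22, 0.976, -0.0], [0.001, -0.001, -1.0]]
force: [-0.1, 0.9, 1.4]
finger_gap: 0.706
finger_force: 0.0
```

Request:
send_rows(
  series=[
    [60,[0.8,0.5,0],[0,0,0]],
    [60,[1.5,1,0],[0,0,0]],
    [60,[2.2,1.5,0],[0,0,0]],
    [60,[2.9,2,0],[0,0,0]],
    [60,[3.3,2.6,0],[0,0,0]],
    [60,[3.6,3.2,0],[0,0,0]],
    [60,[3.6,4,0],[0,0,0]],
    [60,[3.6,4.8,0],[0,0,0]],
    [60,[3.6,5,0],[0,0,0]],
    [60,[3.6,5,0],[0,0,0]],
  ],
)

```text
clock: 33.17
tcp_pos: [515.0, 115.0, 340.5]
ee_rot: [[-0.977, 0.213, -0.001], [0.213, 0.977, 0.001], [0.001, 0.001, -1.0]]
force: [-0.1, -0.3, -0.1]
finger_gap: 0.701
finger_force: 0.0
```

Run:
```python
from h import *
t=robot.snapshot('top');s=robot.snapshot('side')
a=cv2.resize(t['frame'][90:260,230:380],None,fx=3,fy=3,interpolation=2)
b=cv2.resize(s['frame'][120:290,220:420],None,fx=2.2,fy=2.2,interpolation=2)
o=np.zeros((510,800,3),np.uint8);o[:,:450][:a.shape[0]]=a[:,:450];b=b[:,:350];o[:b.shape[0],450:450+b.shape[1]]=b
cv2.imwrite('pics/fin.png',o[:,:,::-1])
p=[560.8,-103.4,-.2209]
for q in [[0,18,50],[-48,0,62.5],[-50,0,62.5]]: print(q,(proj(t,rackP(p,q))[0]-[230,90])*3)
```

```text
[0, 18, 50] [164.11991992 284.47957989]
[-48, 0, 62.5] [171.3969442  323.83251771]
[-50, 0, 62.5] [171.05150792 325.42792857]
```

View pics/fin.png

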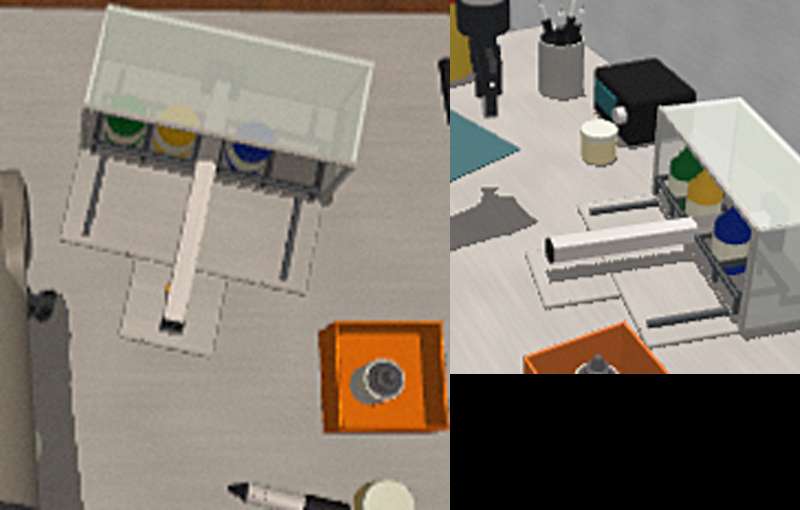

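The final view shows the button sprung out at (167,288), with green, yellow and blue upright under the hood and the empty in the tub.

```bash
python3 -c "
from rig import robot
print(robot.job_done())"
```

```text
the job is handed in; nothing more can be done
None
```

I handed the job in with the empty in the orange tub, yellow and blue in bays 2 and 3 beside green in bay 1, and the rail back home with its button sprung out; the last pictures show all bottles upright.

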